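Rolling pin out of a half-opening drawer

ROBOT

A 6-joint arm with a two-finger parallel gripper is mounted at the origin on a cart in front of the work surface, level with it; the furniture and walls round the work are solid. World frame = base frame: x ahead of the robot, y to its left, z up, the work surface at z = 0. Lengths are in m, angles in rad, forces in N, time in s.
With the tool pointing down it reaches from about 0.375 to 0.825 m from the base axis. Payload 5.5 kg.
Tool frame: the origin (TCP) lies on the centre line of the jaws, within the pads' length; the fingertips stand 19 mm ahead of it and the grasp point (between the pads) is the TCP; x points along the fingers, y is the direction in which the jaws open and shut, and the axes are right-handed (so a half turn about x gives the same grasp; the last joint's range is limited). The gripper opens to 85 mm and grips with 20 to 120 N. Pads are 22 mm wide; open, the fingers measure 114 mm over their backs; the gripper's body (76 mm by 85 mm) begins 54 mm behind the grasp point. The pads swing forward as they close: fully open they stand 13 mm farther back than shut.
Start: joints at [1.187, 0.314, -0.047, 1.21, 0, 1.571], TCP at [0.225, 0.556, 0.25] pointing down, gripper open.
Joint ranges: [-2.67, 2.67], [-0.69, 1.73], [-1.03, 1.25], [-2.08, 2.16], [-1.42, 1.45], [-3.14, 3.14]. Speed limits (rad/s): [2.39, 2.39, 3.01, 3.14, 3.14, 3.14].

INTERFACE

Orientations are given as a unit quaternion [w, x, y, z].
In Python, from workcell import get_obs, eyes, arm gives the robot as it stands.
- The arm moves only by the tool step_arm, never from a script. Its argument "deltas" is one flat list of numbers, 6 for each row, row after row: the shift along the tool's x, y, z in m, then the turn, a rotation vector about the tool's x, y, z in degrees. In form: [x, y, z, ax, ay, az, x, y, z, ax, ay, az, ...]. A call has exactly 10 rows; each row is the pose to reach, as a shift and turn from the pose commanded when the call began, along the tool's axes at that moment; what a row does not reach only later rows make up. A row lasts 1/10 s, in which the tool goes at most 50 mm and 8.59 degrees, less where a joint would pass 70% of its speed; a pose out of reach is approached as far as the arm can. A call with a gripper value outside its range is refused whole. "jaw" is the closure in counts, from 0 (fully open) to 255 (shut), set as the call begins (left out, the last holds). The fingers move at their own pace and stop on an object; "newtons" is the grip in N (left out, the last holds). Time passes only in rows, so rows that repeat a pose let the fingers close, or fill a call up. It gives the time, the measured TCP pose, the force and the opening at its end, in the units of the state.
- get_obs(): the state, without advancing time (a new reading comes with each control period).
- eyes.grab_frame(name): name is "side" or "top"; returns a dict with "color" (400x640x3 uint8, red, green, blue), "depth" (400x640 float32, m along the optical axis (not along the pixel's ray), 0 where there is no reading), "vertical_fov" (degrees; the focal length in pixels is half the picture's height over the tangent of half this angle, whatever the lens; pixels are square), "cx", "cy" (the principal point, pixels), "k1" (the pictures are not rectified: a ray, as slopes to the right and down, at radius r is drawn at 1 + k1 r^2 times it, then the intrinsics apply), "position" and "attitude" of the camera in the world. Camera axes: x right, y down, z forward; pixel columns grow to the right and rows downward; lengths in m; the calibration is good to about 2 mm. A picture is of the moment at which its call begins.
- arm.job_done(): hands the job in, once; it reports no verdict.
The state is a dict: "time_s": time; "qpos": joint angles; "qvel": joint speeds; "tau": joint torques, N m; "tool_pos": TCP position; "ee_rot": TCP orientation; "wrist_force": force on the tool from outside, world axes, zero at the start; "torque": the same for the moment, N m; "grip_width": opening from 0.0 (shut) to 1.0 (fully open).
Only numpy, scipy, OpenCV 4.12 (cv2) and the standard library are available. Lean on these libraries where they do the work, as an engineer would, in place of code of your own. Each camera call takes 0.05 s, during which the arm holds its last target.

TASK

Pull the drawer of the low white unit with the dark wooden top out as far as its runners let it go, then get out the rolling pin: it is longer than the opening, so raise the end nearest the knob over the drawer front and draw the pin out slantwise from under the top board, without prising it against the unit. Finish while still holding the pin in the gripper, the whole of it out in front of the unit and both its ends well above the height of the unit's top, and do not disturb the mug or the pepper mill.

Things in the scene. Friction and masses are not known exactly. Their poses are not given: they have to be found in the camera images.
- unit: Fixed low drawer unit on the worktop, white with a dark wooden top board, about 362 mm deep (its x), 284 wide (y), 96 high, a lidded glass jar (top 278 mm above the worktop), a tin and small things on its back half. Origin: centre of its underside; its x axis points to its back, the drawer opens along -x; y along its width, z up. The front edge of the top board is at x = -0.181, the front edge of the carcass at x = -0.164.
- unit_drawer (a joint): How far the drawer is pulled out, in m: 0 shut, 0.185 at the stop of its runners. Starts 10 to 25 mm open, slides at about 3 N, stays where left. Fully out, 185 mm is uncovered between the carcass's front edge and the inner face of the drawer front; the drawer is 234 mm wide inside. Its floor is at z = 0.018 (unit frame), its side walls reach z = 0.054, its front (16 mm thick) z = 0.074.
- knob (a point): Centre of the round metal knob in the middle of the drawer front: diameter 26 mm, 18 mm deep, its axis along the unit's x, on a 14 mm neck; this point is 26 mm in front of the drawer front's outer face and 52 mm above the worktop. Moves with the drawer.
- lintel (a point): Middle of the lower front edge of the unit's top board above the drawer, 82 mm above the worktop (64 mm above the drawer floor); the board above it is 14 mm thick and projects 17 mm farther forward. The pin must pass below this edge.
- front_top (a point): Middle of the top edge of the drawer front, 74 mm above the worktop. Moves with the drawer. The pin must pass above this edge.
- pin: Slim wooden rolling pin, 300 mm long, 28 mm thick over its middle 120 mm, tapering to 20 mm at the ends, 0.1 to 0.2 kg, lying on the drawer floor, roughly front to back. Origin: its centre (of mass), on its axis, 32 mm above the worktop as it lies. x axis: along it, from the end nearest the knob (-0.15) to the rear end (0.15). With the drawer fully out its rear 11 to 14 cm is still under the top board.
- pin_front (a point): Centre of the pin's end nearest the knob.
- pin_rear (a point): Centre of the pin's rear end.
- peeler: Green-handled peeler, 170 x 25 x 18 mm, loose in the drawer along its +y side wall (unit frame), the pin being on the other side of it. Origin: centre of its underside, x along it. It may shift.
- mug: Green and white mug standing at the right of the worktop, 78 mm across, 101 high, with a handle. Origin: centre of its underside. To be left alone.
- mill: Wooden pepper mill standing at the back right, 58 mm across, 150 high. Origin: centre of its underside. To be left alone.

How it is judged:
By the outcome, as a careful person would: the job done as asked, in the order asked, and still so for the second after the job is handed in, while the arm keeps its last pose, push and grip.
It also fails if it takes over 58 s, if anything falls off the work surface, if the arm or the gripper's body presses on something with over 40 N, if the wrist force passes 120 N, or if a joint passes its speed limit or range.

## Working session

There is one attempt and no reset: what is moved stays moved. The work goes in short steps, Python scripts to look and compute and a tool call to move; the robot and the scene stay as the last step left them, time stands still between calls to the robot, and variables do not carry over. Pictures are saved under pics/ and viewed, and the job is handed in when it is done.

Besides the shell and the picture viewer there is one more tool, called as name(argument=value, ...), one argument or row to a line, values as JSON. step_arm: Moves the arm, as the interface text tells. Its arguments: {"type":"object","properties":{"deltas":{"type":"array"},"jaw":{"type":"number"},"newtons":{"type":"number"}},"required":["deltas"]}

```bash
mkdir -p pics; ls; cat > h.py <<'E'
import numpy as np, cv2, json
from scipy.spatial.transform import Rotation as R
from workcell import get_obs, eyes, arm
def grab(n,save=None):
    f=eyes.grab_frame(n)
    if save: cv2.imwrite('pics/'+save,f['color'][:,:,::-1])
    return f
def rot(q): return R.from_quat([q[1],q[2],q[3],q[0]])
def K(f):
    fl=200/np.tan(np.radians(f['vertical_fov'])/2)
    return fl
def undist(f,uv):
    uv=np.atleast_2d(np.asarray(uv,float)); fl=K(f)
    d=(uv-[f['cx'],f['cy']])/fl; s=d.copy()
    for _ in range(30):
        s=d/(1+f['k1']*(s**2).sum(1,keepdims=True))
    return s
def ray(f,uv):
    s=undist(f,uv); d=np.c_[s,np.ones(len(s))]
    A=f['attitude']; A=np.asarray(A)
    Rm=A if A.shape==(3,3) else rot(A).as_matrix()
    return np.asarray(f['position']), d@Rm.T
def plane(f,uv,z):
    p,d=ray(f,uv); t=(z-p[2])/d[:,2]; return p+d*t[:,None]
def deep(f,uv):
    p,d=ray(f,uv); uv=np.atleast_2d(uv).astype(int)
    return p+d*f['depth'][uv[:,1],uv[:,0]][:,None]
E
python3 - <<'E'
from h import *
for n in('side','top'):
    f=grab(n,n+'0.png'); np.savez(n+'0.npz',**f); print({k:v for k,v in f.items() if k not in('color','depth')})
print(get_obs())
E
```

```text
pics
{'vertical_fov': 45.19916178214894, 'cx': 320.58815145079956, 'cy': 200.3502614127429, 'k1': -0.027675151411027783, 'position': array([-0.09241895, -0.94590221,  0.9370123 ]), 'attitude': array([-0.42382427,  0.85553558, -0.26456416,  0.13578538])}
{'vertical_fov': 49.35124638845595, 'cx': 322.87341186331344, 'cy': 207.12275152246423, 'k1': -0.07642853786358482, 'position': array([ 0.27711328, -0.00227478,  1.25432999]), 'attitude': array([ 0.07277813, -0.65951078,  0.7439791 , -0.0790188 ])}
{'time_s': 0.1, 'qpos': array([ 1.18698925e+00,  3.14197007e-01, -4.80005543e-02,  1.21022497e+00,
       -8.53774373e-07,  1.57079382e+00]), 'qvel': array([ 0.00032626, -0.0021529 ,  0.00357165, -0.00091728,  0.00092271,
       -0.00083704]), 'tau': array([ 2.09535096e-05, -5.40766633e+01,  3.40542054e+01,  1.11172823e-02,
       -7.19426089e-05,  5.71757383e-06]), 'tool_pos': array([0.22447914, 0.55586928, 0.24948637]), 'ee_rot': array([ 0.69401697,  0.13429958,  0.69423569, -0.13542849]), 'wrist_force': array([ 0.05321405, -0.64860879,  0.06181219]), 'torque': array([ 0.00424488, -0.03826884,  0.00128869]), 'grip_width': 0.9988255604260377}
```

View pics/side0.png

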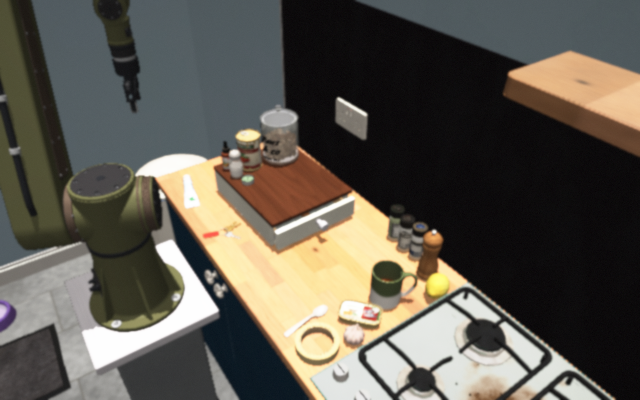

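View pics/top0.png

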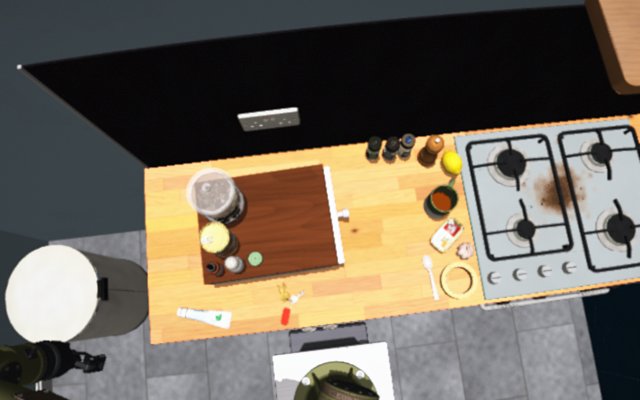

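The side view shows the unit in the middle with its knob at about (321,223). In the top view the board's front edge runs from (322,166) to (342,266), with the knob at (345,214). The drawer opens towards world -y. Next I'll zoom in and measure.

```bash
python3 - <<'E'
from h import *
f=dict(np.load('top0.npz')); c=f['color'][150:300,180:380,::-1]
cv2.imwrite('pics/t0z.png',cv2.resize(c,None,fx=4,fy=4,interpolation=cv2.INTER_CUBIC))
f2=dict(np.load('side0.npz')); c=f2['color'][140:260,200:370,::-1]
cv2.imwrite('pics/s0z.png',cv2.resize(c,None,fx=4.5,fy=4.5,interpolation=cv2.INTER_CUBIC))
# brown board mask
h=cv2.cvtColor(f['color'],cv2.COLOR_RGB2HSV)
m=((h[...,2]<130)&(h[...,2]>25)&(h[...,1]>120)&((h[...,0]<15)|(h[...,0]>170))).astype(np.uint8)
m[:150]=0;m[300:]=0;m[:,:180]=0;m[:,360:]=0
n,l,s,_=cv2.connectedComponentsWithStats(m);k=1+s[1:,4].argmax();print(s[k])
cs,_=cv2.findContours((l==k).astype(np.uint8),0,2);cc=max(cs,key=len)
print(cv2.approxPolyDP(cv2.convexHull(cc),4,True)[:,0])
for uv in [(322,168),(342,264),(206,282),(300,200),(345,214)]:
    print(uv,plane(f,[uv],.096)[0].round(4),deep(f,[uv])[0].round(4))
print('side',deep(f2,[(321,223),(280,190)]).round(4))
E
```

```text
[ 202  167  137  117 5804]
[[322 169]
 [338 265]
 [205 282]
 [202 249]
 [234 178]]
(322, 168) [ 0.6399 -0.0388  0.096 ] [ 0.6413 -0.0389  0.0915]
(342, 264) [ 0.3697 -0.0598  0.096 ] [ 0.3744 -0.0627  0.0377]
(206, 282) [0.3648 0.3036 0.096 ] [0.3648 0.3034 0.0967]
(300, 200) [0.5564 0.0319 0.096 ] [0.5559 0.0318 0.098 ]
(345, 214) [ 0.5029 -0.0852  0.096 ] [ 0.5092 -0.0875  0.0638]
side [[ 0.5101 -0.0869  0.0614]
 [ 0.4713  0.0721  0.0973]]
```

View pics/t0z.png

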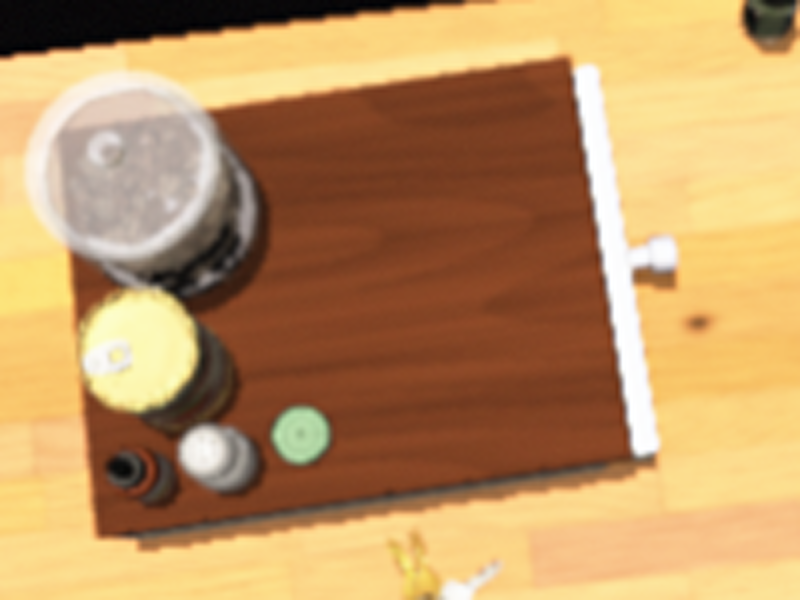

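View pics/s0z.png

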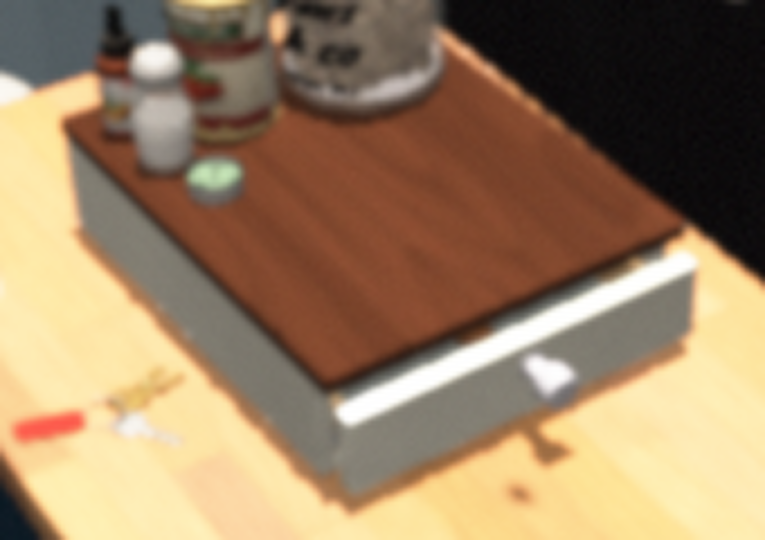

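```bash
cat >> h.py <<'E'
def tri(f1,a,f2,b):
    p,d=ray(f1,[a]);q,e=ray(f2,[b]);d=d[0]/np.linalg.norm(d[0]);e=e[0]/np.linalg.norm(e[0])
    s=np.linalg.lstsq(np.c_[d,-e],q-p,rcond=None)[0]
    A=p+s[0]*d;B=q+s[1]*e
    return (A+B)/2,np.linalg.norm(A-B)
E
python3 - <<'E'
from h import *
f=dict(np.load('top0.npz'));g=dict(np.load('side0.npz'))
T=lambda x,y:(180+(x+.5)/4-.5,150+(y+.5)/4-.5)
S=lambda x,y:(200+(x+.5)/4.5-.5,140+(y+.5)/4.5-.5)
a=plane(f,[T(571,58),T(633,458),T(97,537)],.096); print(a.round(4))
print(np.linalg.norm(a[0]-a[1]),np.linalg.norm(a[2]-a[1]))
b=plane(g,[S(686,230),S(330,384),S(66,122)],.096);print(b.round(4))
print('tri',tri(f,T(571,58),g,S(686,230)),tri(f,T(633,458),g,S(330,384)),tri(f,T(97,537),g,S(66,122)))
for A in (a,b):
    xs=(A[2]-A[1])[:2];ya=(A[0]-A[1])[:2]
    print('yaw',np.degrees(np.arctan2(xs[1],xs[0])),np.degrees(np.arctan2(ya[1],ya[0]))+90)
print('knob',tri(f,T(660,255),g,S(556,378)),plane(f,[T(660,255)],.054),plane(g,[S(556,378)],.052))
# front top outer edge corners
print(plane(f,[T(597,66),T(657,452)],.074),plane(g,[S(695,265),S(345,423)],.074))
E
```

```text
[[ 0.651  -0.0411  0.096 ]
 [ 0.3707 -0.0489  0.096 ]
 [ 0.3606  0.3096  0.096 ]]
0.2803884425669191 0.35862961531116416
[[ 0.6482 -0.0493  0.096 ]
 [ 0.3736 -0.0547  0.096 ]
 [ 0.3632  0.2997  0.096 ]]
tri (array([ 0.65385856, -0.04163573,  0.08887759]), np.float64(0.0011708828604441036)) (array([ 0.37328633, -0.04998509,  0.09226563]), np.float64(0.004905022399545978)) (array([0.36384402, 0.3101988 , 0.08971564]), np.float64(0.006057697969670057))
yaw 91.62150388744382 91.5783558734412
yaw 91.67634938680747 91.1207669186808
knob (array([ 0.51432501, -0.08809384,  0.05727125]), np.float64(0.004285327933097531)) [[ 0.51298659 -0.08739616  0.054     ]] [[ 0.52017115 -0.08343046  0.052     ]]
[[ 0.64998169 -0.05946443  0.074     ]
 [ 0.37455705 -0.0663591   0.074     ]] [[ 0.64838282 -0.06062989  0.074     ]
 [ 0.37489106 -0.06819055  0.074     ]]
```

```bash
cat >> h.py <<'E'
YAW=np.radians(91.6)
UX=np.array([np.cos(YAW),np.sin(YAW),0]);UY=np.array([-np.sin(YAW),np.cos(YAW),0]);UZ=np.array([0,0,1.])
U0=np.array([0.5110,-0.0465,0])+0.181*UX
def u2w(p): p=np.asarray(p,float); return U0+p[...,0:1]*UX+p[...,1:2]*UY+p[...,2:3]*UZ
def w2u(p): d=np.asarray(p)-U0; return np.stack([d@UX,d@UY,d@UZ],-1)
def Rm(x,y):
    x=np.array(x,float);x/=np.linalg.norm(x);y=np.array(y,float);y-=x*(x@y);y/=np.linalg.norm(y)
    return R.from_matrix(np.c_[x,y,np.cross(x,y)])
def delta(p,Rt,p0,R0):
    return np.r_[(R0.inv().apply(np.asarray(p)-p0)),np.degrees((R0.inv()*Rt).as_rotvec())]
def show():
    o=get_obs();r=rot(o['ee_rot']);print('t',o['time_s'],'pos',np.round(o['tool_pos'],4),'u',w2u(o['tool_pos']).round(4));print('x',r.as_matrix()[:,0].round(3),'y',r.as_matrix()[:,1].round(3),'z',r.as_matrix()[:,2].round(3));print('q',np.round(o['qpos'],3),'F',np.round(o['wrist_force'],2),'M',np.round(o['torque'],2),'g',round(o['grip_width'],3))
    return o,np.array(o['tool_pos']),r
E
python3 - <<'E'
from h import *
o,p,r=show()
k=np.array([.5135,-.089,0])
for s in(1,-1):
  print(delta([.5135,-.0895,.40],Rm([0,0,-1],s*UY),np.array([.225,.556,.25]),r).round(3))
E
```

```text
t 0.1 pos [0.2245 0.5559 0.2495] u [0.4291 0.2696 0.2495]
x [-0.001 -0.002 -1.   ] y [ 0.374  0.927 -0.002] z [ 0.927 -0.374  0.   ]
q [ 1.187  0.314 -0.048  1.21  -0.     1.571] F [ 0.05 -0.65  0.06] M [ 0.   -0.04  0.  ] g 0.999
[-1.4900e-01 -4.9100e-01  5.0900e-01 -1.1359e+02 -9.2000e-02  6.0000e-02]
[-1.490e-01 -4.910e-01  5.090e-01  6.641e+01  5.400e-02  8.200e-02]
```

step_arm(
  deltas=[-0.05, 0, 0, 0, 0, 0, -0.1, 0, 0, 0, 0, 0, -0.15, 0, 0, 0, 0, 0, -0.15, -0.033, 0.034, 4.4, 0, 0, -0.15, -0.065, 0.068, 8.8, 0, 0, -0.15, -0.098, 0.102, 13.2, 0, 0, -0.15, -0.131, 0.136, 17.6, 0, 0, -0.15, -0.164, 0.17, 22, 0, 0, -0.15, -0.196, 0.204, 26.4, 0, 0, -0.15, -0.229, 0.238, 30.8, 0, 0],
  jaw=0,
  newtons=40,
)

```text
time_s: 1.1
tool_pos: [0.3598, 0.2531, 0.4001]
ee_rot: [0.633, 0.315, 0.633, -0.315]
wrist_force: [1.5, 1.1, -0.3]
grip_width: 1.001
```

```bash
python3 - <<'E'
from h import *
o,p,r=show()
print(delta([.5135,-.0895,.40],Rm([0,0,-1],-UY),p,r).round(4))
E
```

```text
t 1.1 pos [0.3598 0.2531 0.4001] u [0.1227 0.1427 0.4001]
x [-0. -0. -1.] y [ 0.798  0.603 -0.   ] z [ 0.603 -0.798  0.   ]
q [ 0.613 -0.01  -0.092  1.49  -0.     1.537] F [ 1.51  1.12 -0.26] M [ 0.   -0.03 -0.02] g 1.001
[ 1.00000e-04 -8.38000e-02  3.66000e-01  3.54554e+01  7.40000e-03
  7.70000e-03]
```

step_arm(
  deltas=[0, -0.01, 0.046, 4.4, 0, 0, 0, -0.021, 0.092, 8.9, 0, 0, 0, -0.031, 0.137, 13.3, 0, 0, 0, -0.042, 0.183, 17.7, 0, 0, 0, -0.052, 0.229, 22.1, 0, 0, 0, -0.063, 0.275, 26.6, 0, 0, 0, -0.073, 0.32, 31, 0, 0, 0, -0.084, 0.366, 35.4, 0, 0, 0.045, -0.084, 0.366, 35.4, 0, 0, 0.09, -0.084, 0.366, 35.4, 0, 0],
)

```text
time_s: 2.1
tool_pos: [0.5154, -0.0893, 0.3097]
ee_rot: [0.508, 0.493, 0.506, -0.492]
wrist_force: [-0.6, -0.5, -0.5]
grip_width: 0.999
```

```bash
python3 - <<'E'
from h import *
o,p,r=show()
print(delta([.5135,-.0895,.056],Rm([0,0,-1],-UY),p,r).round(4))
E
```

```text
t 2.1 pos [ 0.5154 -0.0893  0.3097] u [-0.2239 -0.0032  0.3097]
x [ 0.003 -0.    -1.   ] y [1.    0.028 0.003] z [ 0.028 -1.     0.   ]
q [-0.172  0.148 -0.123  1.297  0.     1.371] F [-0.56 -0.49 -0.48] M [ 0.02 -0.03  0.01] g 0.999
[ 0.2537 -0.0026  0.      0.0285  0.0281 -0.1548]
```

step_arm(
  deltas=[0.045, 0, 0.001, 0, 0, 0, 0.09, -0.001, 0.001, 0, 0, 0, 0.135, -0.001, 0.001, 0, 0, 0, 0.17, -0.002, 0.001, 0, 0, 0, 0.2, -0.002, 0.001, 0, 0, 0, 0.22, -0.002, 0.001, 0, 0, 0, 0.235, -0.002, 0.001, 0, 0, 0, 0.246, -0.002, 0.001, 0, 0, 0, 0.253, -0.002, 0.001, 0, 0, 0, 0.253, -0.002, 0.001, 0, 0, 0],
)

```text
time_s: 3.1
tool_pos: [0.5115, -0.0884, 0.0566]
ee_rot: [0.507, 0.492, 0.508, -0.492]
wrist_force: [-0.2, -0.4, 0.1]
grip_width: 1.003
```

step_arm(
  deltas=[0, 0, 0, 0, 0, 0, 0, 0, 0, 0, 0, 0, 0, 0, 0, 0, 0, 0, 0, 0, 0, 0, 0, 0, 0, 0, 0, 0, 0, 0, 0, 0, 0, 0, 0, 0, 0, 0, 0, 0, 0, 0, 0, 0, 0, 0, 0, 0, 0, 0, 0, 0, 0, 0, 0, 0, 0, 0, 0, 0],
  jaw=255,
  newtons=40,
)

```text
time_s: 4.1
tool_pos: [0.5149, -0.0885, 0.0585]
ee_rot: [0.509, 0.493, 0.507, -0.491]
wrist_force: [4.5, 1.3, -1.0]
grip_width: 0.285
```

```bash
python3 - <<'E'
from h import *
o,p,r=show()
f=grab('side','s1.png');g=grab('top','t1.png')
a=cv2.resize(f['color'][120:280,220:400],None,fx=2.2,fy=2.5);b=cv2.resize(g['color'][120:280,240:420],None,fx=2.2,fy=2.5)
cv2.imwrite('pics/c1.png',np.hstack([a,b])[:,:,::-1])
E
```

```text
t 4.1 pos [ 0.5149 -0.0885  0.0585] u [-0.2231 -0.0027  0.0585]
x [ 0.005  0.    -1.   ] y [0.999 0.032 0.005] z [ 0.032 -0.999  0.   ]
q [-1.710e-01  3.260e-01 -5.050e-01  7.350e-01  1.000e-03  1.368e+00] F [ 4.53  1.34 -1.01] M [ 0.14 -1.08  0.01] g 0.285
```

View pics/c1.png

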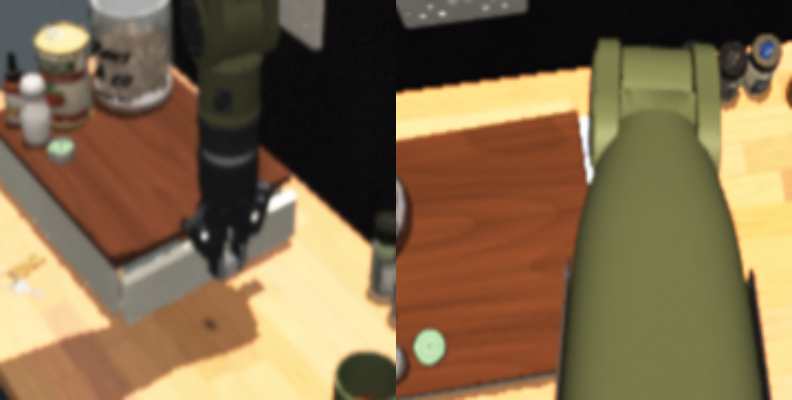

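step_arm(
  deltas=[0, 0.001, 0.008, 0, 0, 0, 0, 0.001, 0.025, 0, 0, 0, 0, 0.001, 0.045, 0, 0, 0, 0, 0.001, 0.065, 0, 0, 0, 0, 0.001, 0.085, 0, 0, 0, 0, 0.001, 0.105, 0, 0, 0, 0, 0.001, 0.125, 0, 0, 0, 0, 0.001, 0.143, 0, 0, 0, 0, 0.001, 0.155, 0, 0, 0, 0, 0.001, 0.16, 0, 0, 0],
)

```text
time_s: 5.2
tool_pos: [0.5201, -0.2498, 0.0584]
ee_rot: [0.509, 0.493, 0.507, -0.491]
wrist_force: [4.5, 2.4, 7.7]
grip_width: 0.288
```

step_arm(
  deltas=[0, 0, 0.002, 0, 0, 0, 0, 0, 0.004, 0, 0, 0, 0, 0, 0.006, 0, 0, 0, 0, 0, 0.008, 0, 0, 0, 0, 0, 0.01, 0, 0, 0, 0, 0, 0.011, 0, 0, 0, 0, 0, 0.012, 0, 0, 0, 0, 0, 0.013, 0, 0, 0, 0, 0, 0.014, 0, 0, 0, 0, 0, 0.014, 0, 0, 0],
)

```text
time_s: 6.2
tool_pos: [0.5201, -0.2552, 0.0583]
ee_rot: [0.506, 0.496, 0.511, -0.486]
wrist_force: [4.8, 24.3, 16.7]
grip_width: 0.288
```

```bash
python3 - <<'E'
from h import *
o,p,r=show()
E
```

```text
t 6.2 pos [ 0.5201 -0.2552  0.0583] u [-0.3899 -0.0033  0.0583]
x [ 0.004  0.015 -1.   ] y [0.999 0.035 0.005] z [ 0.036 -0.999 -0.014]
q [-0.464  0.423 -0.358  0.793  0.015  1.071] F [ 4.79 24.34 16.74] M [ 5.1  -0.89 -0.15] g 0.288
```

step_arm(
  deltas=[0, 0, -0.003, 0, 0, 0, 0, 0, -0.006, 0, 0, 0, 0, 0, -0.007, 0, 0, 0, 0, 0, -0.007, 0, 0, 0, 0, 0, -0.007, 0, 0, 0, 0, 0, -0.007, 0, 0, 0, 0, 0, -0.007, 0, 0, 0, 0, 0, -0.007, 0, 0, 0, 0, 0, -0.007, 0, 0, 0, 0, 0, -0.007, 0, 0, 0],
)

```text
time_s: 7.2
tool_pos: [0.5202, -0.2549, 0.0585]
ee_rot: [0.509, 0.493, 0.507, -0.491]
wrist_force: [5.8, 3.8, 7.0]
grip_width: 0.286
```

step_arm(
  deltas=[0, 0, 0, 0, 0, 0, 0, 0, 0, 0, 0, 0, 0, 0, 0, 0, 0, 0, 0, 0, 0, 0, 0, 0, -0.02, 0, 0, 0, 0, 0, -0.05, 0, 0, 0, 0, 0, -0.1, 0, 0, 0, 0, 0, -0.15, 0, 0, 0, 0, 0, -0.2, 0, 0, 0, 0, 0, -0.25, 0, 0, 0, 0, 0],
  jaw=0,
)

```text
time_s: 8.2
tool_pos: [0.5176, -0.2552, 0.3092]
ee_rot: [0.508, 0.492, 0.508, -0.492]
wrist_force: [0.7, -0.8, -0.7]
grip_width: 1.0
```

step_arm(
  deltas=[-0.03, -0.003, -0.04, 0, 0, 0, -0.05, -0.01, -0.08, 0, 0, 0, -0.06, -0.02, -0.125, 0, 0, 0, -0.06, -0.03, -0.17, 0, 0, 0, -0.06, -0.04, -0.21, 0, 0, 0, -0.06, -0.05, -0.255, 0, 0, 0, -0.06, -0.06, -0.3, 0, 0, 0, -0.06, -0.07, -0.34, 0, 0, 0, -0.06, -0.07, -0.365, 0, 0, 0, -0.06, -0.07, -0.365, 0, 0, 0],
)

```text
time_s: 9.2
tool_pos: [0.4362, 0.1095, 0.3671]
ee_rot: [0.509, 0.491, 0.509, -0.491]
wrist_force: [-0.2, 0.3, -1.3]
grip_width: 0.998
```

```bash
python3 - <<'E'
from h import *
o,p,r=show()
f=grab('side','s2.png');g=grab('top','t2.png')
np.savez('side2.npz',**f);np.savez('top2.npz',**g)
a=f['color'][180:320,250:420];b=g['color'][150:290,290:440]
cv2.imwrite('pics/s2z.png',cv2.resize(a,None,fx=4.5,fy=4.2,interpolation=2)[:,:,::-1])
cv2.imwrite('pics/t2z.png',cv2.resize(b,None,fx=4,fy=4,interpolation=2)[:,:,::-1])
E
```

```text
t 9.2 pos [0.4362 0.1095 0.3671] u [-0.0229  0.0704  0.3671]
x [-0.  0. -1.] y [ 0.999  0.036 -0.   ] z [ 0.036 -0.999 -0.   ]
q [ 0.246  0.005 -0.15   1.416  0.     1.781] F [-0.21  0.28 -1.25] M [-0.02  0.01  0.04] g 0.998
```

View pics/s2z.png

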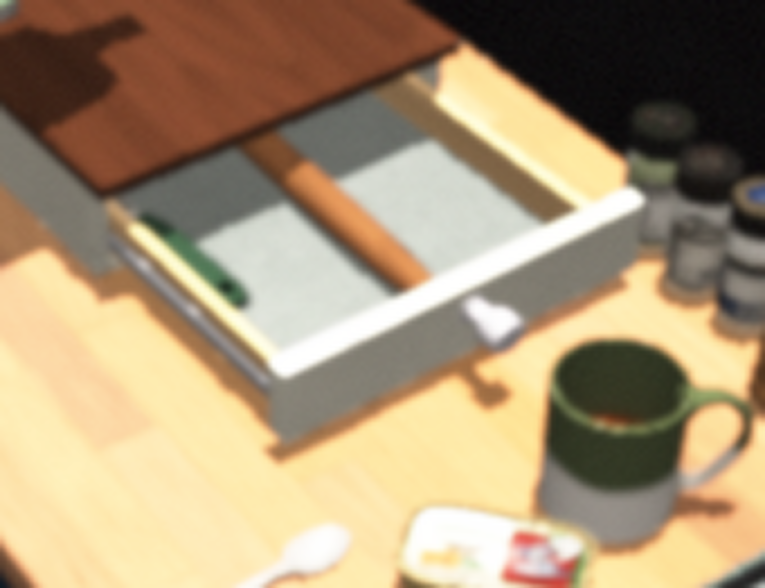

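View pics/t2z.png

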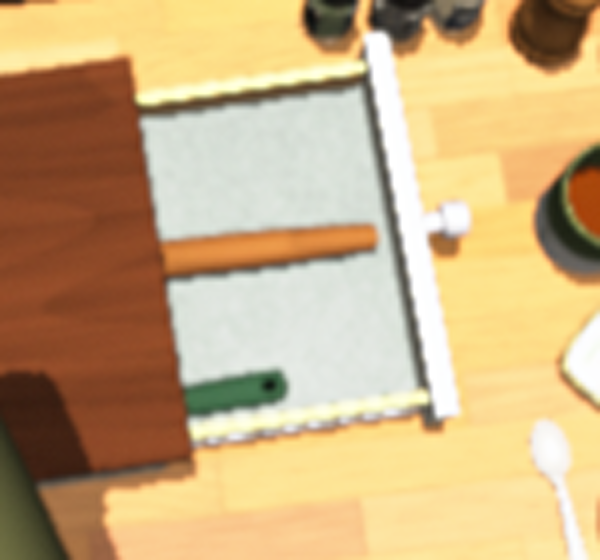

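View pics/t2.png

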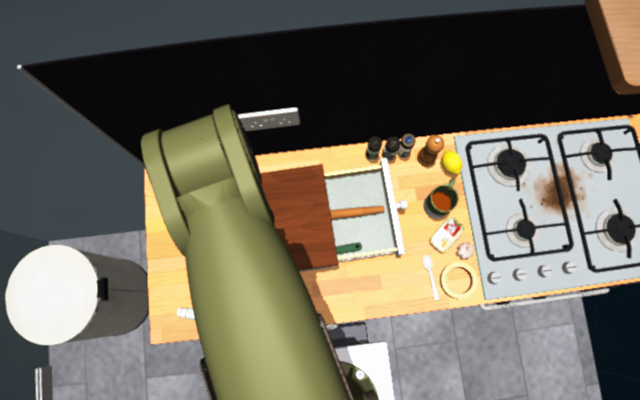

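```bash
python3 - <<'E'
from h import *
f=dict(np.load('top2.npz'));g=dict(np.load('side2.npz'))
T=lambda x,y:(290+(x+.5)/4-.5,150+(y+.5)/4-.5)
S=lambda x,y:(250+(x+.5)/4.5-.5,180+(y+.5)/4.2-.5)
h=cv2.cvtColor(f['color'],cv2.COLOR_RGB2HSV)
print([tuple(h[int(T(x,y)[1]),int(T(x,y)[0])]) for x,y in((250,245),(330,238),(250,200),(100,200))])
m=((h[...,0]<20)&(h[...,1]>120)&(h[...,2]>110)).astype(np.uint8)
w=np.zeros_like(m);w[200:225,332:388]=1;m&=w
n,l,s,_=cv2.connectedComponentsWithStats(m);k=1+s[1:,4].argmax();print(s[k])
ys,xs=np.nonzero(l==k)
P=plane(f,np.c_[xs,ys],.038);pu=w2u(P)
vx,vy,x0,y0=cv2.fitLine(pu[:,:2].astype(np.float32),2,0,.01,.01).ravel()
print('axis dir u',vx,vy,'thru',x0,y0,'xrange',pu[:,0].min(),pu[:,0].max(), 'ang',np.degrees(np.arctan2(vy,vx)))
hull=cv2.minAreaRect(np.c_[xs,ys].astype(np.float32));print(hull)
# widths per x
for a in np.arange(-.34,-.18,.02):
    q=pu[abs(pu[:,0]-a)<.006]
    if len(q): print(round(a,2),q[:,1].min().round(4),q[:,1].max().round(4))
# front end centre triangulate
print('front tri',[w2u(tri(f,T(375,237),g,S(421,270))[0]) ,tri(f,T(375,237),g,S(421,270))[1]])
print('front plane',w2u(plane(f,[T(377,236)],.032)),w2u(plane(f,[T(170,257)],.04)))
print('pt where pin meets board, side', w2u(plane(g,[S(262,140)],.036)))
# drawer front
print('front outer/inner top', w2u(plane(f,[T(390,36),T(458,412),T(365,36),T(432,418)],.074)).round(4))
print('board edge',w2u(plane(f,[T(130,60),T(192,462)],.096)).round(4), w2u(plane(g,[S(456,46),S(103,190)],.096)).round(4))
print('knob',w2u(plane(f,[T(454,219)],.055)).round(4),'peeler',w2u(plane(f,[T(285,385)],.03)).round(4))
for n,uv in(('mugc',(443,201)),('mill',(432,150)),('spoon',(427,256))): print(n,w2u(plane(f,[uv],.1)).round(3),deep(f,[uv]).round(3))
print('depth pin',w2u(deep(f,[(370,210),(355,212),(340,213),(383,209),(360,195)])).round(4))
print('depth pin side',w2u(deep(g,[S(330,205),S(380,245),S(290,165)])).round(4))
E
```

```text
[(np.uint8(14), np.uint8(180), np.uint8(228)), (np.uint8(14), np.uint8(178), np.uint8(229)), (np.uint8(53), np.uint8(10), np.uint8(224)), (np.uint8(10), np.uint8(183), np.uint8(134))]
[332 206  52  13 399]
axis dir u 0.9993796 -0.03521999 thru -0.25479984 -0.0040360186 xrange -0.33479918158675914 -0.18552269234796454 ang -2.0183742
((357.3902893066406, 211.51217651367188), (8.392796516418457, 51.90282440185547), 83.6598129272461)
-0.34 -0.0061 -0.0032
-0.32 -0.009 0.0066
-0.3 -0.012 0.007
-0.28 -0.0137 0.0073
-0.26 -0.015 0.0072
-0.24 -0.0167 0.0071
-0.22 -0.0177 0.007
-0.2 -0.0182 0.0061
-0.18 0.0011 0.004
front tri [array([-0.32979576,  0.0058335 ,  0.06411853]), np.float64(0.0029051530704815934)]
front plane [[-0.33745848 -0.00215117  0.032     ]] [[-0.1875947  -0.00739979  0.04      ]]
pt where pin meets board, side [[-0.13603052 -0.01182054  0.036     ]]
front outer/inner top [[-0.3655 -0.1362  0.074 ]
 [-0.3635  0.1347  0.074 ]
 [-0.3478 -0.1388  0.074 ]
 [-0.3452  0.136   0.074 ]]
board edge [[-0.1786 -0.1388  0.096 ]
 [-0.1784  0.1428  0.096 ]] [[-0.1851 -0.1349  0.096 ]
 [-0.1843  0.1384  0.096 ]]
knob [[-0.3898 -0.0018  0.055 ]] peeler [[-0.2545  0.0939  0.03  ]]
mugc [[-0.49   0.014  0.1  ]] [[ 0.519 -0.377  0.032]]
mill [[-0.49  -0.135  0.1  ]] [[ 0.646 -0.344  0.125]]
spoon [[-0.417  0.155  0.1  ]] [[ 0.37  -0.311  0.002]]
depth pin [[-0.296  -0.0023  0.0413]
 [-0.2528 -0.003   0.0409]
 [-0.2102 -0.0066  0.0399]
 [-0.3344 -0.001   0.0345]
 [-0.278  -0.0556  0.017 ]]
depth pin side [[-0.2261 -0.0016  0.0426]
 [-0.2766 -0.003   0.0419]
 [-0.1786 -0.0043  0.0449]]
```

```bash
cat >> h.py <<'E'
PD=np.array([np.cos(YAW-np.radians(2)),np.sin(YAW-np.radians(2)),0])
TY=np.array([PD[1],-PD[0],0])
E
python3 - <<'E'
from h import *
o,p,r=show()
g=u2w([-.243,-.0045,.25]);print(g)
print(delta(g,Rm([0,0,-1],TY),p,r).round(4))
E
```

```text
t 9.3 pos [0.4366 0.1073 0.3671] u [-0.0252  0.0701  0.3671]
x [-0.    -0.001 -1.   ] y [ 0.999  0.033 -0.   ] z [ 0.033 -0.999  0.001]
q [ 2.410e-01  5.000e-03 -1.500e-01  1.416e+00 -1.000e-03  1.779e+00] F [ 0.06 -0.22  0.85] M [ 0.   -0.02  0.01] g 0.999
[ 0.51722939 -0.10835018  0.25      ]
[0.1173 0.0735 0.218  2.2881 0.0481 0.0243]
```

step_arm(
  deltas=[0, 0.012, 0.036, 0.5, 0, 0, 0, 0.025, 0.073, 1, 0, 0, 0, 0.037, 0.109, 1.5, 0, 0, 0, 0.049, 0.145, 2, 0, 0, 0.01, 0.061, 0.182, 2.3, 0, 0, 0.03, 0.073, 0.218, 2.3, 0, 0, 0.06, 0.073, 0.218, 2.3, 0, 0, 0.09, 0.073, 0.218, 2.3, 0, 0, 0.117, 0.073, 0.218, 2.3, 0, 0, 0.117, 0.073, 0.218, 2.3, 0, 0],
)

```text
time_s: 10.3
tool_pos: [0.5137, -0.1095, 0.2465]
ee_rot: [-0.495, -0.501, -0.499, 0.504]
wrist_force: [-0.6, -0.2, 0.4]
grip_width: 0.997
```

```bash
python3 - <<'E'
from h import *
o,p,r=show()
g=u2w([-.243,-.0045,.041])
print(delta(g,Rm([0,0,-1],TY),p,r).round(4))
E
```

```text
t 10.3 pos [ 0.5137 -0.1095  0.2465] u [-0.2441 -0.0009  0.2465]
x [-0.007  0.001 -1.   ] y [ 1.    -0.011 -0.007] z [-0.011 -1.    -0.001]
q [-0.21   0.181 -0.227  1.17  -0.     1.372] F [-0.57 -0.22  0.42] M [0.06 0.05 0.  ] g 0.997
[ 0.2055  0.005  -0.001  -0.2382 -0.0559  0.4133]
```

step_arm(
  deltas=[0.03, 0.002, 0, 0, 0, 0, 0.065, 0.002, 0, 0, 0, 0, 0.1, 0.002, 0, 0, 0, 0, 0.13, 0.002, 0, 0, 0, 0, 0.15, 0.002, 0, 0, 0, 0, 0.165, 0.002, 0, 0, 0, 0, 0.175, 0.002, 0, 0, 0, 0, 0.18, 0.002, 0, 0, 0, 0, 0.18, 0.002, 0, 0, 0, 0, 0.18, 0.002, 0, 0, 0, 0],
)

```text
time_s: 11.3
tool_pos: [0.5194, -0.1087, 0.0712]
ee_rot: [0.498, 0.502, 0.497, -0.502]
wrist_force: [-0.1, -0.9, -0.3]
grip_width: 1.001
```

```bash
python3 - <<'E'
from h import *
o,p,r=show()
g=u2w([-.243,-.0045,.041])
print(delta(g,Rm([0,0,-1],TY),p,r).round(4))
f=grab('side');c=f['color'][180:320,250:420]
cv2.imwrite('pics/s3z.png',cv2.resize(c,None,fx=4.5,fy=4.2,interpolation=2)[:,:,::-1])
E
```

```text
t 11.3 pos [ 0.5194 -0.1087  0.0712] u [-0.2434 -0.0067  0.0712]
x [ 0.001 -0.    -1.   ] y [ 1.    -0.009  0.001] z [-0.009 -1.     0.   ]
q [-0.206  0.326 -0.469  0.775 -0.     1.373] F [-0.1  -0.9  -0.26] M [ 0.02  0.01 -0.  ] g 1.001
[ 0.0302 -0.0022 -0.0003 -0.1041  0.018  -0.0729]
```

View pics/s3z.png

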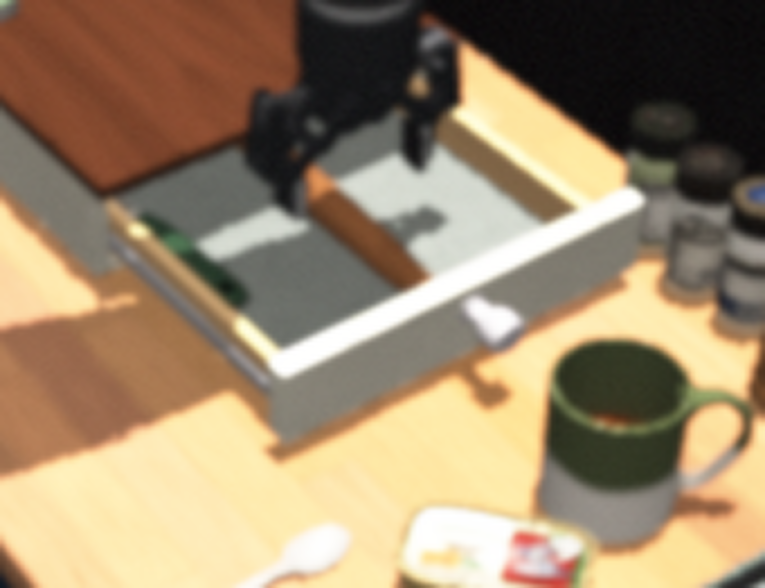

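step_arm(
  deltas=[0.01, -0.001, 0, 0, 0, 0, 0.02, -0.002, 0, 0, 0, 0, 0.026, -0.002, 0, 0, 0, 0, 0.028, -0.002, 0, 0, 0, 0, 0.028, -0.002, 0, 0, 0, 0, 0.028, -0.002, 0, 0, 0, 0, 0.028, -0.002, 0, 0, 0, 0, 0.028, -0.002, 0, 0, 0, 0, 0.028, -0.002, 0, 0, 0, 0, 0.028, -0.002, 0, 0, 0, 0],
)

```text
time_s: 12.35
tool_pos: [0.5168, -0.1084, 0.0425]
ee_rot: [0.498, 0.502, 0.498, -0.502]
wrist_force: [-0.3, 0.5, -0.4]
grip_width: 0.998
```

step_arm(
  deltas=[0, 0, 0, 0, 0, 0, 0, 0, 0, 0, 0, 0, 0, 0, 0, 0, 0, 0, 0, 0, 0, 0, 0, 0, 0, 0, 0, 0, 0, 0, 0, 0, 0, 0, 0, 0, 0, 0, 0, 0, 0, 0, 0, 0, 0, 0, 0, 0, 0, 0, 0, 0, 0, 0, 0, 0, 0, 0, 0, 0],
  jaw=255,
  newtons=90,
)

```text
time_s: 13.35
tool_pos: [0.517, -0.1084, 0.0428]
ee_rot: [0.498, 0.502, 0.498, -0.502]
wrist_force: [-1.5, 0.2, 4.9]
grip_width: 0.3
```

```bash
python3 - <<'E'
from h import *
o,p,r=show()
f=grab('side');c=f['color'][180:320,250:420]
cv2.imwrite('pics/s4z.png',cv2.resize(c,None,fx=4.5,fy=4.2,interpolation=2)[:,:,::-1])
E
```

```text
t 13.35 pos [ 0.517  -0.1084  0.0428] u [-0.243  -0.0042  0.0428]
x [ 0.001 -0.    -1.   ] y [ 1.    -0.008  0.001] z [-0.008 -1.     0.   ]
q [-0.207  0.358 -0.502  0.711  0.     1.373] F [-1.46  0.15  4.86] M [0.08 0.25 0.05] g 0.3
```

View pics/s4z.png

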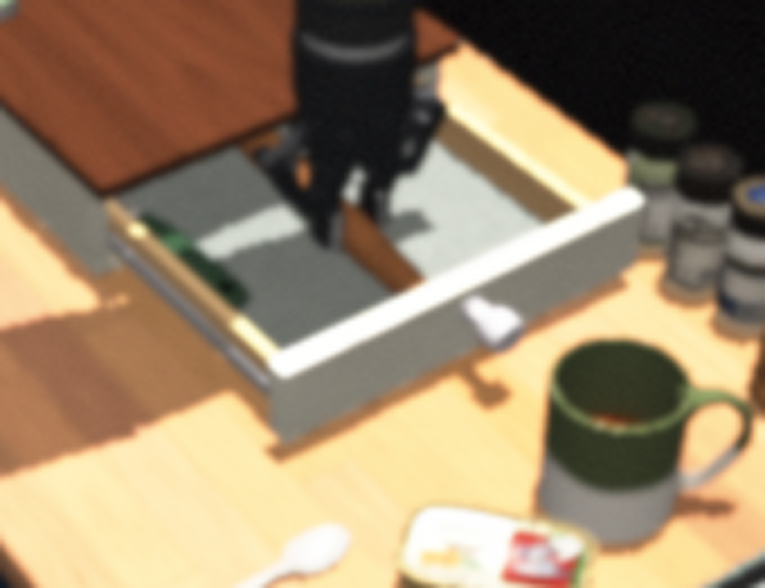

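```bash
cat > traj.py <<'E'
from h import *
N=.0108;Sg=.206
def pose(xr,zr,th):
    t=np.radians(th);c,s=np.cos(t),np.sin(t)
    G=u2w([-.243,-.0042,0])  # line reference in plan
    d=PD  # backwards horizontal
    # horizontal coordinate along pin: h = unit-x-like, origin so that grasp at th=0 is -.243
    h=xr-Sg*c+N*s; z=zr+Sg*s+N*c
    p=G+d*(h+.243); p[2]=z
    return p,Rm(-(s*d+c*UZ),TY)
def rows(seq,p0,R0):
    out=[]
    for a in seq:
        p,Rt=pose(*a);x=delta(p,Rt,p0,R0)
        out+= [round(v,4) for v in x[:3]]+[round(v,1) for v in x[3:]]
    print(out)
E
python3 - <<'E'
from traj import *
o,p,r=show()
rows([(-.037,.032,t) for t in np.linspace(.6,6,10)],p,r)
E
```

```text
t 13.4 pos [ 0.517  -0.1084  0.0428] u [-0.243  -0.0043  0.0428]
x [ 0.001 -0.    -1.   ] y [ 1.    -0.008  0.001] z [-0.008 -1.     0.   ]
q [-0.207  0.358 -0.502  0.711  0.     1.373] F [-1.09  0.22  5.97] M [0.03 0.23 0.1 ] g 0.3
[np.float64(-0.0022), np.float64(-0.0001), np.float64(-0.0001), np.float64(-0.1), np.float64(-0.6), np.float64(-0.0), np.float64(-0.0043), np.float64(-0.0001), np.float64(-0.0003), np.float64(-0.1), np.float64(-1.2), np.float64(-0.0), np.float64(-0.0065), np.float64(-0.0001), np.float64(-0.0004), np.float64(-0.1), np.float64(-1.8), np.float64(-0.0), np.float64(-0.0086), np.float64(-0.0001), np.float64(-0.0006), np.float64(-0.1), np.float64(-2.4), np.float64(-0.0), np.float64(-0.0108), np.float64(-0.0001), np.float64(-0.0008), np.float64(-0.1), np.float64(-3.0), np.float64(-0.0), np.float64(-0.0129), np.float64(-0.0001), np.float64(-0.0011), np.float64(-0.1), np.float64(-3.6), np.float64(-0.0), np.float64(-0.0151), np.float64(-0.0001), np.float64(-0.0013), np.float64(-0.1), np.float64(-4.2), np.float64(-0.0), np.float64(-0.0172), np.float64(-0.0001), np.float64(-0.0016), np.float64(-0.1), np.float64(-4.8), np.float64(-0.0), np.float64(-0.0193), np.float64(-0.0), np.float64(-0.0019), np.float64(-0.1), np.float64(-5.4), np.float64(-0.0), np.float64(-0.0215), np.float64(-0.0), np.float64(-0.0023), np.float64(-0.1), np.float64(-6.0), np.float64(-0.0)]
```

step_arm(
  deltas=[-0.002, 0, 0, 0, -0.6, 0, -0.0045, 0, 0, 0, -1.2, 0, -0.0065, 0, -0.0005, 0, -1.8, 0, -0.0085, 0, -0.0005, 0, -2.4, 0, -0.011, 0, -0.001, 0, -3, 0, -0.013, 0, -0.001, 0, -3.6, 0, -0.015, 0, -0.0015, 0, -4.2, 0, -0.017, 0, -0.0015, 0, -4.8, 0, -0.0195, 0, -0.002, 0, -5.4, 0, -0.0215, 0, -0.0025, 0, -6, 0],
)

```text
time_s: 14.4
tool_pos: [0.5168, -0.1058, 0.0641]
ee_rot: [-0.523, -0.475, -0.471, 0.528]
wrist_force: [0.8, 0.5, -0.5]
grip_width: 0.292
```

```bash
python3 - <<'E'
from traj import *
o,p,r=show()
print(np.degrees(np.arcsin(-r.as_matrix()[:,0]@PD)), pose(-.037,.032,6)[0])
f=grab('side');g=grab('top');np.savez('side5.npz',**f)
a=cv2.resize(f['color'][180:320,250:420],None,fx=4.5,fy=4.2,interpolation=2)
cv2.imwrite('pics/s5z.png',a[:,:,::-1])
E
```

```text
t 14.4 pos [ 0.5168 -0.1058  0.0641] u [-0.2404 -0.0041  0.0641]
x [-0.001 -0.105 -0.994] y [ 1.    -0.009  0.   ] z [-0.009 -0.994  0.105]
q [-0.14   0.321 -0.501  0.735 -0.105  1.439] F [ 0.84  0.48 -0.49] M [ 0.09 -0.06 -0.  ] g 0.292
6.051489973998072 [ 0.51694526 -0.10610121  0.0642737 ]
```

View pics/s5z.png

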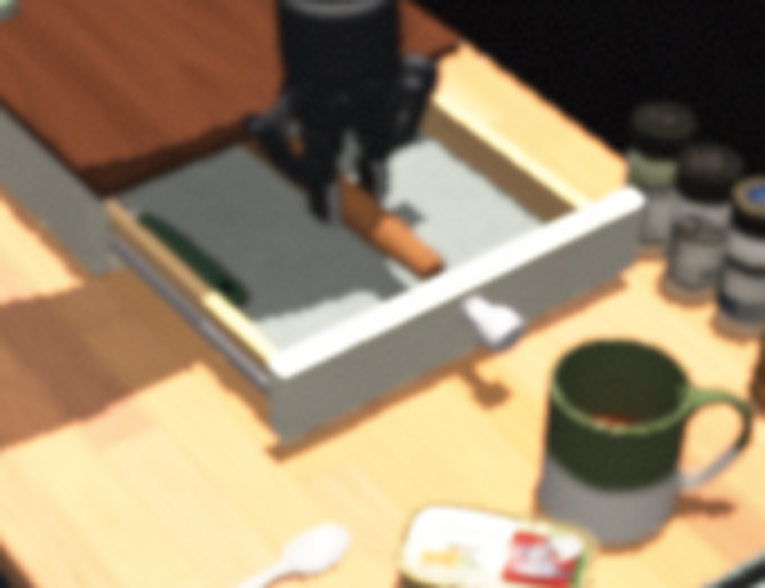

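```bash
sed -i 's/round(v,4) for/float(round(v,4)) for/;s/round(v,1) for/float(round(v,1)) for/' traj.py; python3 - <<'E'
from traj import *
o,p,r=show()
rows([(-.037,.031,t) for t in np.linspace(6.8,11.8,8)]+[(-.037,.031,11.8)]*2,p,r)
E
```

```text
t 14.5 pos [ 0.5169 -0.1056  0.0641] u [-0.2402 -0.0043  0.0641]
x [-0.    -0.105 -0.994] y [ 1.    -0.008  0.   ] z [-0.008 -0.994  0.105]
q [-0.14   0.321 -0.501  0.734 -0.104  1.438] F [ 0.4  -0.23 -0.73] M [ 0.12 -0.01  0.03] g 0.299
[-0.002, 0.0, 0.0003, -0.1, -0.8, -0.0, -0.0046, 0.0, 0.0001, -0.1, -1.5, -0.0, -0.0071, 0.0, -0.0001, -0.1, -2.2, -0.0, -0.0097, 0.0, -0.0004, -0.1, -2.9, -0.0, -0.0122, 0.0, -0.0007, -0.1, -3.6, -0.0, -0.0148, 0.0, -0.001, -0.1, -4.3, -0.0, -0.0173, 0.0, -0.0013, -0.1, -5.1, -0.0, -0.0199, 0.0, -0.0017, -0.1, -5.8, -0.0, -0.0199, 0.0, -0.0017, -0.1, -5.8, -0.0, -0.0199, 0.0, -0.0017, -0.1, -5.8, -0.0]
```

step_arm(
  deltas=[-0.002, 0, 0, 0, -0.8, 0, -0.0045, 0, 0, 0, -1.5, 0, -0.007, 0, 0, 0, -2.2, 0, -0.0095, 0, -0.0005, 0, -2.9, 0, -0.012, 0, -0.0005, 0, -3.6, 0, -0.015, 0, -0.001, 0, -4.3, 0, -0.0175, 0, -0.0015, 0, -5.1, 0, -0.02, 0, -0.0015, 0, -5.8, 0, -0.02, 0, -0.0015, 0, -5.8, 0, -0.02, 0, -0.0015, 0, -5.8, 0],
)

```text
time_s: 15.5
tool_pos: [0.5168, -0.1021, 0.0836]
ee_rot: [-0.546, -0.448, -0.444, 0.551]
wrist_force: [1.5, -0.4, -0.9]
grip_width: 0.299
```

```bash
python3 - <<'E'
from traj import *
o,p,r=show()
print(np.degrees(np.arcsin(-r.as_matrix()[:,0]@PD)), pose(-.037,.031,11.8)[0])
f=grab('side');np.savez('side6.npz',**f)
a=cv2.resize(f['color'][180:280,280:400],None,fx=6.5,fy=6,interpolation=2)
cv2.imwrite('pics/s6z.png',a[:,:,::-1])
g=grab('top','t6.png');np.savez('top6.npz',**g)
E
```

```text
t 15.5 pos [ 0.5168 -0.1021  0.0836] u [-0.2368 -0.0042  0.0836]
x [-0.002 -0.205 -0.979] y [ 1.    -0.008  0.   ] z [-0.008 -0.979  0.205]
q [-0.074  0.298 -0.494  0.765 -0.206  1.504] F [ 1.48 -0.41 -0.91] M [ 0.19  0.01 -0.05] g 0.299
11.80096327948375 [ 0.51697531 -0.10179684  0.08369795]
```

View pics/s6z.png

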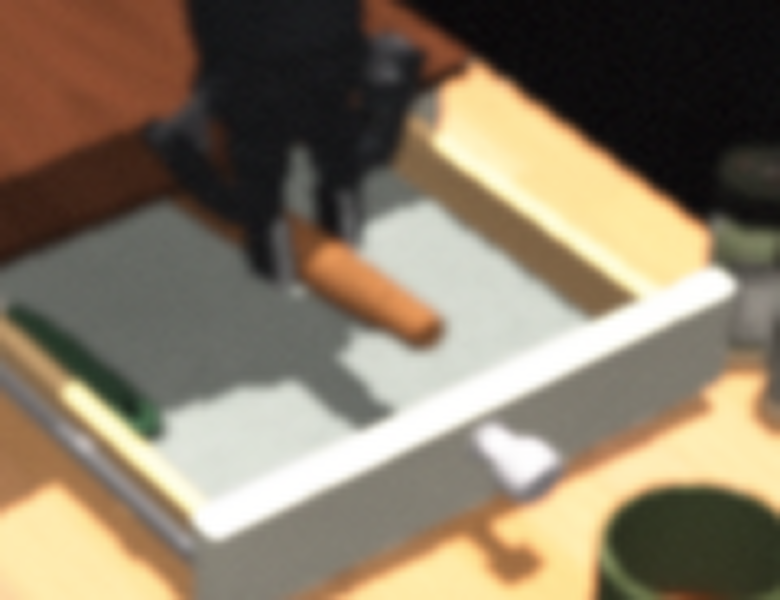

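View pics/t6.png

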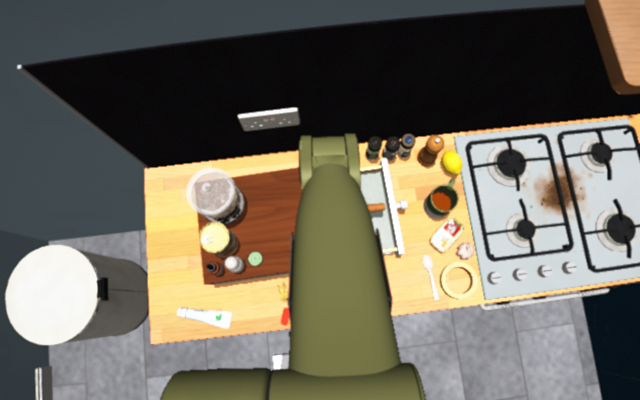

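```bash
python3 - <<'E'
from traj import *
f=dict(np.load('side6.npz'));g=dict(np.load('top6.npz'))
cv2.imwrite('pics/t6z.png',cv2.resize(g['color'][190:230,350:410],None,fx=12,fy=12,interpolation=2)[:,:,::-1])
a=(280+430/6.5-.4,180+328/6-.4)
for b in((383.5,208.5),(385,208.3)):
    P,e=tri(f,a,g,b);print(w2u(P),e)
print(w2u(deep(f,[(345,233),(343,232),(338,228)])).round(4), w2u(deep(g,[(382,208),(378,208)])).round(4))
t=np.radians(11.8);print('expected tip',-.037-.3*np.cos(t),.031+.3*np.sin(t))
E
```

```text
[-0.32827201  0.00503366  0.09476   ] 0.00968057355360383
[-0.33139733  0.00655871  0.09807663] 0.007839663192273413
[[-0.3295  0.0029  0.1007]
 [-0.322   0.0036  0.0992]
 [-0.2998  0.0031  0.0976]] [[-0.3205  0.0093  0.1043]
 [-0.3108  0.0064  0.0976]]
expected tip -0.3306602166285055 0.0923488155525371
```

View pics/t6z.png

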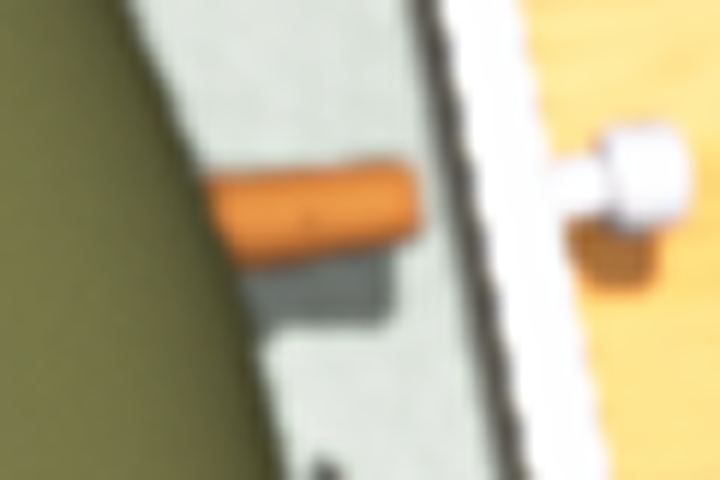

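```bash
cat >> traj.py <<'E'
def sl(x): return (x,.031,min(24,np.degrees(np.arctan(.0300/max(.181+x,.001)))))
def info():
    o,p,r=show(); print('pitch',np.degrees(np.arcsin(-r.as_matrix()[:,0]@PD))); 
    t=np.arcsin(-r.as_matrix()[:,0]@PD)
    h=w2u(p)[0];z=p[2];print('rear est h,z',h+Sg*np.cos(t)-N*np.sin(t),z-Sg*np.sin(t)-N*np.cos(t))
    return o,p,r
E
python3 - <<'E'
from traj import *
o,p,r=info()
xs=np.linspace(-.040,-.085,10)
rows([sl(x) for x in xs],p,r);print(sl(-.085))
E
```

```text
t 15.6 pos [ 0.5167 -0.1023  0.0834] u [-0.237  -0.0041  0.0834]
x [-0.002 -0.204 -0.979] y [ 1.    -0.009 -0.   ] z [-0.008 -0.979  0.204]
q [-0.074  0.298 -0.494  0.765 -0.206  1.504] F [-0.1   0.05 -0.55] M [ 0.19 -0.01 -0.  ] g 0.3
pitch 11.799888273868634
rear est h,z -0.03751205720056436 0.03074989396706475
[-0.0005, 0.0003, 0.0024, -0.1, -0.2, 0.0, -0.001, 0.0003, 0.0072, -0.1, -0.6, 0.0, -0.0016, 0.0003, 0.012, -0.1, -1.1, 0.0, -0.0024, 0.0003, 0.0168, -0.1, -1.6, 0.0, -0.0033, 0.0003, 0.0215, -0.1, -2.1, 0.0, -0.0043, 0.0003, 0.0262, -0.1, -2.7, 0.0, -0.0055, 0.0003, 0.0309, -0.1, -3.3, 0.0, -0.0069, 0.0003, 0.0355, -0.1, -4.0, 0.0, -0.0086, 0.0004, 0.04, -0.1, -4.7, 0.0, -0.0104, 0.0004, 0.0445, -0.1, -5.6, 0.0]
(-0.085, 0.031, np.float64(17.35402463626132))
```

step_arm(
  deltas=[-0.0005, 0, 0.0025, 0, -0.2, 0, -0.001, 0, 0.007, 0, -0.6, 0, -0.0015, 0, 0.012, 0, -1.1, 0, -0.0025, 0, 0.017, 0, -1.6, 0, -0.0035, 0, 0.0215, 0, -2.1, 0, -0.0045, 0, 0.026, 0, -2.7, 0, -0.0055, 0, 0.031, 0, -3.3, 0, -0.007, 0, 0.0355, 0, -4, 0, -0.0085, 0, 0.04, 0, -4.7, 0, -0.0105, 0, 0.0445, 0, -5.6, 0],
)

```text
time_s: 16.6
tool_pos: [0.5164, -0.144, 0.1031]
ee_rot: [-0.568, -0.42, -0.416, 0.573]
wrist_force: [0.3, 0.2, -0.7]
grip_width: 0.297
```

```bash
python3 - <<'E'
from traj import *
o,p,r=info()
xs=np.linspace(-.090,-.135,10)
rows([sl(x) for x in xs],p,r);print(sl(-.135))
f=grab('side')
a=cv2.resize(f['color'][180:300,270:400],None,fx=5.5,fy=5,interpolation=2)
cv2.imwrite('pics/s7z.png',a[:,:,::-1])
E
```

```text
t 16.6 pos [ 0.5164 -0.144   0.1031] u [-0.2786 -0.0027  0.1031]
x [-0.003 -0.3   -0.954] y [ 1.    -0.009 -0.   ] z [-0.008 -0.954  0.3  ]
q [-0.097  0.283 -0.483  0.777 -0.304  1.478] F [ 0.31  0.18 -0.65] M [ 0.35  0.02 -0.01] g 0.297
pitch 17.46659077592198
rear est h,z -0.08537306672936526 0.031002561359910707
[-0.0014, 0.0003, 0.0042, -0.1, -0.8, 0.0, -0.0035, 0.0003, 0.0087, -0.1, -1.8, 0.0, -0.0059, 0.0003, 0.0131, -0.1, -2.9, 0.0, -0.0087, 0.0003, 0.0174, -0.1, -4.1, 0.0, -0.0121, 0.0003, 0.0215, -0.1, -5.4, 0.0, -0.0145, 0.0003, 0.0257, -0.1, -6.5, 0.0, -0.013, 0.0003, 0.0304, -0.1, -6.5, 0.0, -0.0115, 0.0004, 0.0352, -0.1, -6.5, 0.0, -0.01, 0.0004, 0.04, -0.1, -6.5, 0.0, -0.0085, 0.0004, 0.0447, -0.1, -6.5, 0.0]
(-0.135, 0.031, 24)
```

View pics/s7z.png

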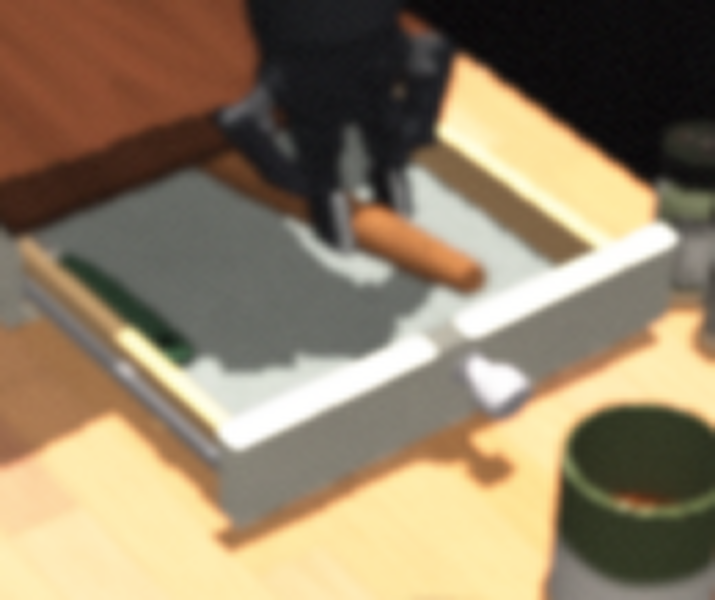

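step_arm(
  deltas=[-0.0015, 0, 0.004, 0, -0.8, 0, -0.0035, 0, 0.0085, 0, -1.8, 0, -0.006, 0, 0.013, 0, -2.9, 0, -0.0085, 0, 0.0175, 0, -4.1, 0, -0.012, 0, 0.0215, 0, -5.4, 0, -0.0145, 0, 0.0255, 0, -6.5, 0, -0.013, 0, 0.0305, 0, -6.5, 0, -0.0115, 0, 0.035, 0, -6.5, 0, -0.01, 0, 0.04, 0, -6.5, 0, -0.0085, 0, 0.0445, 0, -6.5, 0],
)

```text
time_s: 17.65
tool_pos: [0.5159, -0.1842, 0.1242]
ee_rot: [-0.59, -0.387, -0.384, 0.595]
wrist_force: [-0.4, 0.5, -1.2]
grip_width: 0.297
```

```bash
python3 - <<'E'
from traj import *
o,p,r=info()
rows([(x,.031,24) for x in np.linspace(-.144,-.225,10)],p,r)
f=grab('side')
a=cv2.resize(f['color'][180:300,270:400],None,fx=5.5,fy=5,interpolation=2)
cv2.imwrite('pics/s8z.png',a[:,:,::-1])
E
```

```text
t 17.65 pos [ 0.5159 -0.1842  0.1242] u [-0.3188 -0.0011  0.1242]
x [-0.004 -0.405 -0.914] y [ 1.    -0.009 -0.   ] z [-0.008 -0.914  0.405]
q [-0.111  0.271 -0.477  0.778 -0.415  1.459] F [-0.36  0.53 -1.16] M [ 0.48 -0.03 -0.01] g 0.297
pitch 23.899216867730523
rear est h,z -0.1348512298581488 0.03091480255780568
[0.0032, 0.0005, 0.0083, -0.1, -0.1, 0.1, 0.0069, 0.0005, 0.0165, -0.1, -0.1, 0.1, 0.0105, 0.0005, 0.0248, -0.1, -0.1, 0.1, 0.0142, 0.0006, 0.033, -0.1, -0.1, 0.1, 0.0178, 0.0006, 0.0412, -0.1, -0.1, 0.1, 0.0215, 0.0006, 0.0495, -0.1, -0.1, 0.1, 0.0251, 0.0006, 0.0577, -0.1, -0.1, 0.1, 0.0288, 0.0006, 0.0659, -0.1, -0.1, 0.1, 0.0324, 0.0007, 0.0741, -0.1, -0.1, 0.1, 0.0361, 0.0007, 0.0824, -0.1, -0.1, 0.1]
```

View pics/s8z.png

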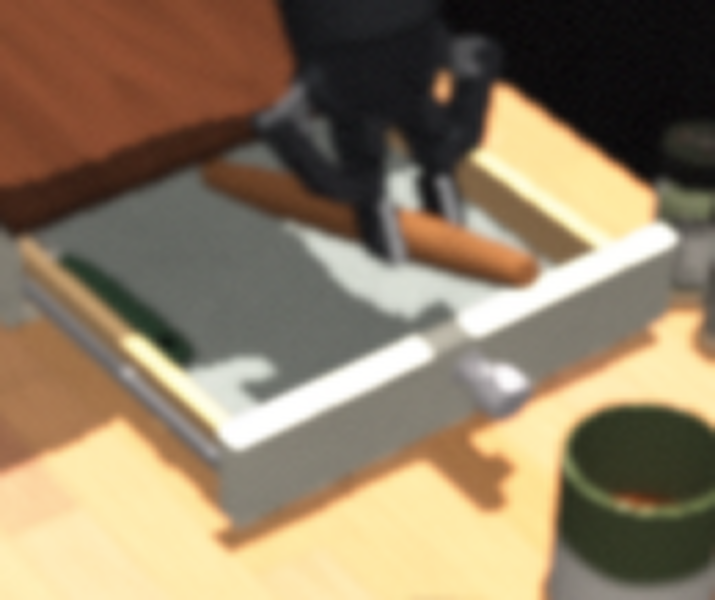

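step_arm(
  deltas=[0.003, 0, 0.0085, 0, 0, 0, 0.007, 0, 0.0165, 0, 0, 0, 0.0105, 0, 0.025, 0, 0, 0, 0.014, 0, 0.033, 0, 0, 0, 0.018, 0, 0.041, 0, 0, 0, 0.0215, 0, 0.0495, 0, 0, 0, 0.025, 0, 0.0575, 0, 0, 0, 0.029, 0, 0.066, 0, 0, 0, 0.0325, 0, 0.074, 0, 0, 0, 0.035, 0, 0.08, 0, 0, 0],
)

```text
time_s: 18.7
tool_pos: [0.5154, -0.2714, 0.1247]
ee_rot: [-0.59, -0.388, -0.384, 0.595]
wrist_force: [-0.4, 2.5, 1.3]
grip_width: 0.298
```

```bash
python3 - <<'E'
from traj import *
o,p,r=info()
rows([(-.225,.031+d,24) for d in (.02,.045,.075,.105,.135,.165,.19,.21,.22,.22)],p,r)
f=grab('side')
a=cv2.resize(f['color'][160:320,250:420],None,fx=4.2,fy=3.7,interpolation=2)
cv2.imwrite('pics/s9z.png',a[:,:,::-1])
E
```

```text
t 18.7 pos [ 0.5154 -0.2714  0.1247] u [-0.4059  0.0019  0.1247]
x [-0.003 -0.404 -0.915] y [ 1.    -0.009  0.   ] z [-0.008 -0.915  0.404]
q [-0.274  0.282 -0.461  0.712 -0.401  1.282] F [-0.41  2.5   1.33] M [1.16 0.02 0.06] g 0.298
pitch 23.854534750313825
rear est h,z -0.22190532840588703 0.03154374345240333
[-0.0171, 0.0004, 0.0106, -0.1, -0.1, 0.0, -0.04, 0.0004, 0.0207, -0.1, -0.1, 0.0, -0.0674, 0.0004, 0.0328, -0.1, -0.1, 0.0, -0.0949, 0.0004, 0.0449, -0.1, -0.1, 0.0, -0.1223, 0.0005, 0.0571, -0.1, -0.1, 0.0, -0.1497, 0.0005, 0.0692, -0.1, -0.1, 0.0, -0.1726, 0.0005, 0.0793, -0.1, -0.1, 0.0, -0.1909, 0.0005, 0.0874, -0.1, -0.1, 0.0, -0.2, 0.0005, 0.0914, -0.1, -0.1, 0.0, -0.2, 0.0005, 0.0914, -0.1, -0.1, 0.0]
```

View pics/s9z.png

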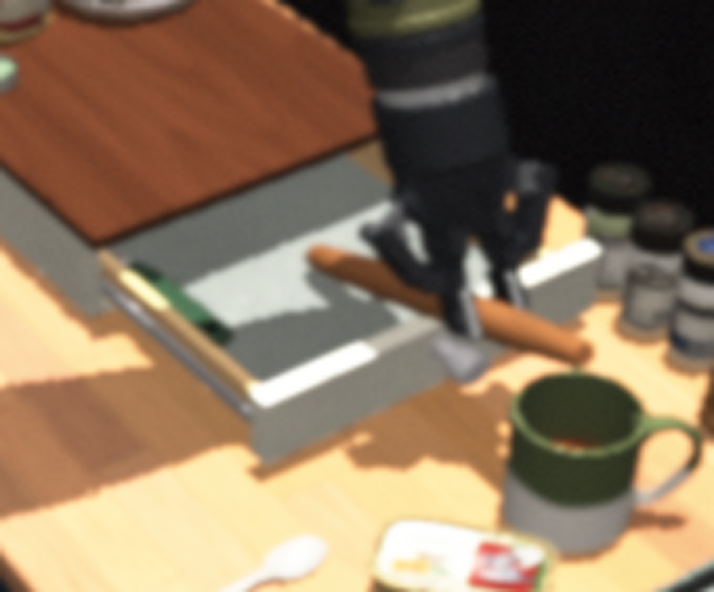

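```bash
python3 - <<'E'
from traj import *
o,p,r=info()
rows([(-.2235,.0335+d,24) for d in (.01,.03,.06,.09,.12,.15,.175,.19,.2,.2)],p,r)
E
```

```text
t 18.75 pos [ 0.5155 -0.2722  0.1251] u [-0.4068  0.0018  0.1251]
x [-0.003 -0.406 -0.914] y [ 1.    -0.009  0.001] z [-0.009 -0.914  0.406]
q [-0.275  0.282 -0.461  0.711 -0.402  1.281] F [-0.8  -0.38  3.64] M [ 0.38  0.19 -0.08] g 0.3
pitch 23.925557598212873
rear est h,z -0.22284101651050459 0.0316811005173918
[-0.0108, 0.0003, 0.0053, -0.1, -0.1, 0.0, -0.0291, 0.0003, 0.0134, -0.1, -0.1, 0.0, -0.0566, 0.0004, 0.0256, -0.1, -0.1, 0.0, -0.084, 0.0004, 0.0377, -0.1, -0.1, 0.0, -0.1114, 0.0004, 0.0499, -0.1, -0.1, 0.0, -0.1388, 0.0004, 0.0621, -0.1, -0.1, 0.0, -0.1617, 0.0004, 0.0722, -0.1, -0.1, 0.0, -0.1754, 0.0004, 0.0783, -0.1, -0.1, 0.0, -0.1845, 0.0004, 0.0823, -0.1, -0.1, 0.0, -0.1845, 0.0004, 0.0823, -0.1, -0.1, 0.0]
```

step_arm(
  deltas=[-0.011, 0, 0.005, 0, 0, 0, -0.029, 0, 0.0135, 0, 0, 0, -0.0565, 0, 0.0255, 0, 0, 0, -0.084, 0, 0.0375, 0, 0, 0, -0.1115, 0, 0.05, 0, 0, 0, -0.139, 0, 0.062, 0, 0, 0, -0.1615, 0, 0.072, 0, 0, 0, -0.1755, 0, 0.078, 0, 0, 0, -0.1845, 0, 0.082, 0, 0, 0, -0.1845, 0, 0.082, 0, 0, 0],
)

```text
time_s: 19.75
tool_pos: [0.5159, -0.2711, 0.3285]
ee_rot: [-0.591, -0.388, -0.383, 0.595]
wrist_force: [0.2, 0.2, -1.5]
grip_width: 0.301
```

```bash
python3 - <<'E'
from traj import *
o,p,r=info()
f=grab('side','s10.png');g=grab('top','t10.png');np.savez('side10.npz',**f);np.savez('top10.npz',**g)
rows([(-.235,.235,24-t) for t in (2,4,6,8,10,12,14,14,14,14)],p,r)
E
```

```text
t 19.75 pos [ 0.5159 -0.2711  0.3285] u [-0.4057  0.0014  0.3285]
x [-0.001 -0.406 -0.914] y [ 1.    -0.008  0.002] z [-0.009 -0.914  0.406]
q [-0.273  0.147 -0.144  1.162 -0.402  1.283] F [ 0.18  0.19 -1.55] M [ 0.4  -0.01  0.01] g 0.301
pitch 23.95086478659719
rear est h,z -0.221786577969874 0.2350166730346432
[0.0124, -0.0001, 0.0122, -0.1, 2.0, -0.1, 0.0196, -0.0001, 0.0122, -0.1, 4.0, -0.1, 0.0268, -0.0001, 0.012, -0.1, 6.0, -0.1, 0.0339, -0.0002, 0.0115, -0.1, 8.0, -0.1, 0.0411, -0.0002, 0.0107, -0.1, 10.0, -0.1, 0.0482, -0.0002, 0.0098, -0.1, 12.0, -0.1, 0.0553, -0.0002, 0.0085, -0.1, 14.0, -0.1, 0.0553, -0.0002, 0.0085, -0.1, 14.0, -0.1, 0.0553, -0.0002, 0.0085, -0.1, 14.0, -0.1, 0.0553, -0.0002, 0.0085, -0.1, 14.0, -0.1]
```

View pics/s10.png

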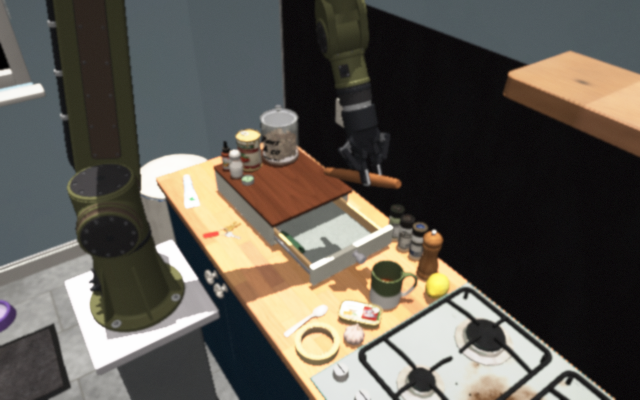

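View pics/t10.png

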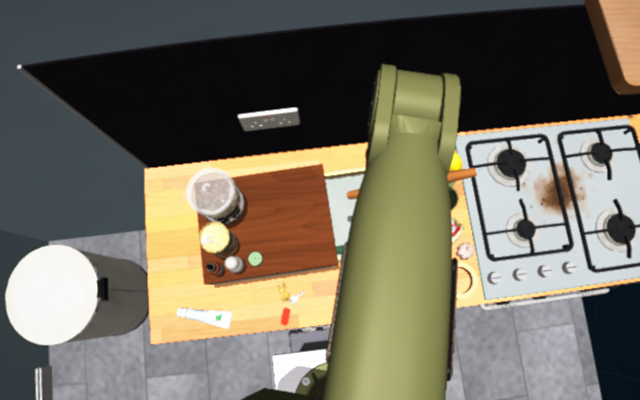

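step_arm(
  deltas=[0.004, 0, 0.009, 0, 0, 0, 0.012, 0, 0.027, 0, 0, 0, 0.023, 0, 0.052, 0, 0, 0, 0.034, 0, 0.077, 0, 0, 0, 0.045, 0, 0.102, 0, 0, 0, 0.056, 0, 0.126, 0, 0, 0, 0.066, 0, 0.149, 0, 0, 0, 0.072, 0, 0.163, 0, 0, 0, 0.075, 0, 0.169, 0, 0, 0, 0.075, 0, 0.169, 0, 0, 0],
)

```text
time_s: 20.85
tool_pos: [0.5132, -0.4564, 0.3257]
ee_rot: [-0.59, -0.387, -0.384, 0.596]
wrist_force: [-0.4, 0.4, -0.7]
grip_width: 0.301
```

step_arm(
  deltas=[0, 0, 0, 0, 0, 0, 0, 0, 0, 0, 0, 0, 0, 0, 0, 0, 0, 0, 0, 0, 0, 0, 0, 0, 0, 0, 0, 0, 0, 0, 0, 0, 0, 0, 0, 0, 0, 0, 0, 0, 0, 0, 0, 0, 0, 0, 0, 0, 0, 0, 0, 0, 0, 0, 0, 0, 0, 0, 0, 0],
)

```text
time_s: 21.85
tool_pos: [0.5137, -0.456, 0.3265]
ee_rot: [-0.59, -0.387, -0.384, 0.595]
wrist_force: [0.1, -0.2, -1.2]
grip_width: 0.304
```

```bash
python3 - <<'E'
from traj import *
o,p,r=info()
f=grab('side','s11.png');g=grab('top','t11.png');np.savez('side11.npz',**f);np.savez('top11.npz',**g)
a=dict(np.load('side10.npz'));b=dict(np.load('top10.npz'))
for n,u,v in(('rear',(328,171),(349,194)),('front',(398,184),(475,173))):
    P,e=tri(a,u,b,v);print('pre-shift',n,w2u(P).round(3),e.round(4))
E
```

```text
t 21.85 pos [ 0.5137 -0.456   0.3265] u [-0.5905  0.0087  0.3265]
x [-0.003 -0.405 -0.914] y [ 1.    -0.009 -0.   ] z [-0.008 -0.914  0.405]
q [-0.57   0.264 -0.01   1.066 -0.35   0.969] F [ 0.08 -0.17 -1.16] M [0.4  0.02 0.  ] g 0.304
pitch 23.899568742262236
rear est h,z -0.40649025666005845 0.23320392922421715
pre-shift rear [-0.227 -0.013  0.235] 0.0036
pre-shift front [-0.495  0.009  0.355] 0.0063
```

View pics/s11.png

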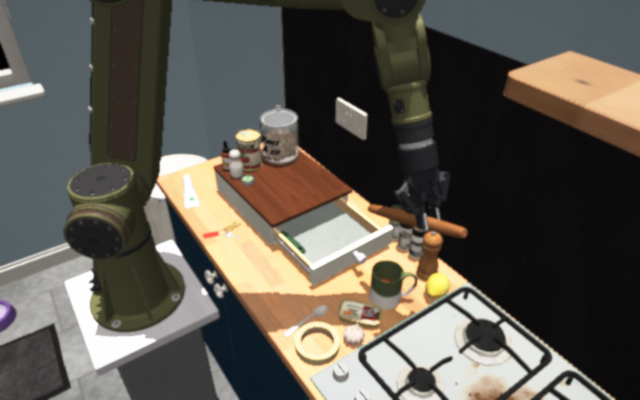

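View pics/t11.png

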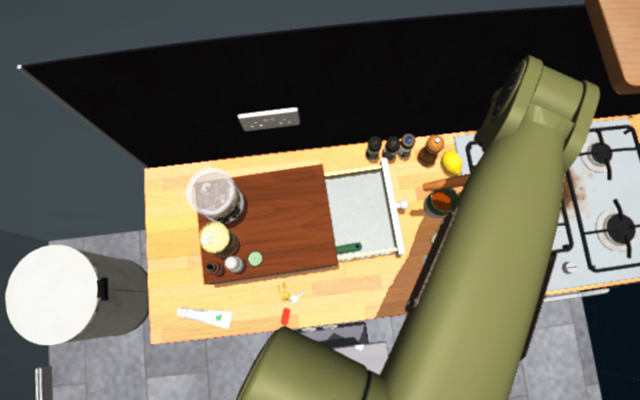

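The pin is held clear of the unit. In the side view its ends are at (372,208) and (465,233). The mug (386,283), the mill (430,253) and the open drawer haven't moved.

```bash
python3 - <<'E'
from h import *
print(arm.job_done())
E
```

```text
the job is handed in; nothing more can be done
None
```

I pulled the drawer out to its stop and drew the rolling pin out slantwise. I handed the job in at about 22 s with the pin still in the gripper.

- **Drawer:** I pulled it by the knob for about 167 mm, until the wrist force rose to 24 N at the stop. The last top view shows it still fully out.
- **Pin:** I gripped it at 90 N, about 56 mm in front of its centre, and raised the knob end to about 12°. I then drew it out under the top board, steepening to 24°, and lifted it clear.
- **Contact with the drawer front:** near the end of the draw the force reached about 3–4 N, so the pin probably touched the top edge of the drawer front lightly. It cleared as soon as I lifted, and I saw no forces suggesting contact with the top board.
- **Final position:** triangulated just after the lift, the rear end was at z ≈ 0.235 m and the front end at z ≈ 0.355 m, well above the unit's 0.096 m top. The last 185 mm move kept that height within about 2 mm. From the arm pose, it put the rear end at about x = -0.41 in the unit's frame, past the open drawer's front. The two-view rays missed each other by 4–6 mm, so these positions are only good to about that.
- **Mug and mill:** they were in the same place in the last pictures.

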